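# Dock a lamp-head carrier behind its gravity catch

## Robot

A 6-joint arm with a two-finger parallel gripper is mounted at the origin on a cart in front of the work surface, level with it; the furniture and walls round the work are solid. World frame = base frame: x ahead of the robot, y to its left, z up, the work surface at z = 0. Lengths are in m, angles in rad, forces in N, time in s.
With the tool pointing down it reaches from about 0.375 to 0.9 m from the base axis. Payload 3.1 kg.
Tool frame: the origin (TCP) lies at the very end of the fingers, on their centre line; the grasp point (between the pads) lies 19 mm behind it; z points along the fingers, y is the line along which they close (so a half turn about z gives the same grasp; the last joint's range is limited). The gripper opens to 87 mm and grips with 3 to 60 N. Pads are 19 mm wide; open, the fingers measure 117 mm over their backs; the gripper's body (75 mm by 190 mm) begins 51 mm behind the grasp point.
Start: joints at [-1.454, 0.527, 1.433, -0, 1.181, -0.178], TCP at [0.182, -0.598, 0.223] pointing down, gripper open.
Joint ranges: [-3.08, 3.08], [-0.75, 2.2], [0.22, 2.44], [-1.43, 4.57], [0, 2.65], [-2.85, 2.85]. Speed limits (rad/s): [2.79, 2.79, 3.14, 3.14, 3.14, 3.14].

## Interface

Orientations are given as [roll, pitch, yaw] about the fixed x, y, z axes, in that order (R = Rz(yaw) Ry(pitch) Rx(roll)).
In Python, from cell import r, viewer gives the robot as it stands.
- The arm moves only by the tool servo_tool, never from a script. Its argument "rows" is a list that holds one entry, the list of rows, each a list of 6 numbers: the shift along the tool's x, y, z in m, then the turn, a rotation vector about the tool's x, y, z in degrees. A call has 1 to 5 rows; each row shifts and turns the commanded pose from where the row before left it, along the tool's axes as they then stand; what a row does not reach is not made up. A row lasts 1/8 s, in which the tool goes at most 62.5 mm and 10.7 degrees, less where a joint would pass 70% of its speed; a pose out of reach is approached as far as the arm can. A call with a gripper value outside its range is refused whole. "fingers" is the finger opening in m, from 0 to 0.087, set as the call begins (left out, the last holds). The fingers move at their own pace and stop on an object; "grip_force" is the grip in N (left out, the last holds). Time passes only in rows, so rows that do not move let the fingers close. It gives the time, the measured TCP pose, the force, the opening and the grip force at its end, in the units of the state.
- r.sense(): the state, without advancing time (a new reading comes with each control period).
- viewer.grab_frame(name): name is "side" or "top"; returns a dict with "pixels" (480x640x3 uint8, red, green, blue), "fovy" (degrees; the focal length in pixels is half the picture's height over the tangent of half this angle, whatever the lens; pixels are square), "cx", "cy" (the principal point, pixels), "distortion" ([k1, k2, p1, p2, k3] as OpenCV has them; the pictures are not rectified), "world_to_cam" (4x4, takes a point from world to camera coordinates). Camera axes: x right, y down, z forward; pixel columns grow to the right and rows downward; lengths in m; the calibration is good to about 2 mm. A picture is of the moment at which its call begins. There is no depth.
- r.finish_job(): hands the job in; it is judged then, once.
The state is a dict: "clock": time; "joint_pos": joint angles; "qvel": joint speeds; "joint_efforts": joint torques, N m; "eef_pos": TCP position; "ee_rot": TCP orientation; "wrist_force": force on the tool from outside, world axes, zero at the start; "torque": the same for the moment, N m; "opening": opening from 0.0 (shut) to 1.0 (fully open); "grasp_force": force on a finger pad.
Only numpy, scipy, OpenCV 4.12 (cv2) and the standard library are available. Lean on these libraries where they do the work, as an engineer would, in place of code of your own. Each camera call takes 0.05 s, during which the arm holds its last target. There are 200 camera calls.

## Task

Pick up the blue carrier by its orange grip, set it flat in the open mouth of the docking rack, and slide it gently along the channel so that its own front edge lifts the yellow gravity catch, on against the sprung stop, until the catch drops behind the carrier. Feel for the stop and never press on it with more than about 20 N, and do not touch the rack or the catch with the robot; then let go, leaving the carrier flat in the channel, held between stop and dropped catch, and leave the other things on the bench alone.

Things in the scene. Friction and masses are not known exactly. Their poses are not given: they have to be found in the camera images.
- carrier: Blue plate 120 (x) x 88 (y) x 15 mm, 0.35 to 0.65 kg, with two black lamp heads fixed upright on it (tops 52 mm above the underside) and an orange grip on a post between them. Origin: centre of the underside; z up, x along the plate (both ends alike). At the start its +x points within 0.5 rad of the robot's +x.
- grip (a point): Middle of the carrier's orange grip block, 84 mm above the carrier's underside, over its centre. The block is 40 mm along the carrier's x, 24 mm across y and 36 mm high. Take it from above across its 24 mm, fingertips at least 56 mm above the carrier's underside.
- rack: Fixed bare-metal rack, base 375 x 150 x 6 mm. Origin: at bench height on the channel's centre line; +x is the way in, y left, z up. Channel floor 6 mm above the origin. Grey rails 15 mm high: straight and 92 mm apart (2 mm play each side) from x = -30 to 175 mm, flaring from x = -30 out to a 121 mm wide mouth at x = -150 mm. Nothing on it is higher than 60 mm above the bench.
- mouth (a point): Point on the channel floor at rack x = -100 mm, y = 0. Set down with its centre here and its x along the rack's x, the carrier lies in the mouth just clear of the catch (10 mm further in or 25 mm further out will do). From here it slides along the rack's +x; plate on channel is slippery (friction about 0.2).
- home (a point): Point on the channel floor at rack x = 102 mm: the latched carrier's centre if the dark bar on the right, which carries catch and stop together, were at mid setting. The bar is clamped at an unmeasured setting up to 15 mm either way along x, so the true place is found by feel. The catch drops fully once the carrier is 5 to 7 mm beyond its true latched place.
- stop (a point): Middle of the sprung stop's housing, on the bar (mid setting only, real place up to 15 mm either way). Its plunger, on the centre line, is met 5 mm before the true latched place and travels 14 mm: about 1.4 N at first touch, 7.7 N fully in, then a hard stop; damped, 1.2 N more per 10 mm/s. On release it eases the carrier back on to the catch.
- bar: The dark steel bar with its catch bracket and stop housing, seen on the right of the channel. This origin is its mid-setting datum, which coincides with the rack's origin and axes; it does not show the real setting.
- catch (a joint): Angle (rad) of the yellow gravity catch: sloping arm 14 mm wide, 32 mm right of the centre line, hinged 37 mm above the bench, its round toe pointing in. 0 = down, toe 9 mm above the bench, blocking the way back; about 0.27 = riding on the carrier's plate. Only its weight pulls it down, about 0.5 N at the toe.
- glue: Bystander: red glue bottle, 29 x 43 x 118 mm, origin at the centre of its underside.
- flange: Bystander: white stepped flange, 48 mm diameter, 41 mm high, origin at the centre of its underside.
- spare_head: Bystander: black lamp head, 41 mm diameter, 50 mm high, origin at the centre of its underside.
There are look-alikes about, which are no part of the job. There is more than one size of the carrier; the job needs the larger.

How it is judged:
By the outcome, as a careful person would: the job done as asked, in the order asked, and still so for the second after the job is handed in, with the robot touching nothing.
It also fails if it takes over 70 s, if anything falls off the work surface, if the arm or the gripper's body presses on something with over 40 N, if the wrist force passes 120 N, or if a joint passes its speed limit or range.

## Working session

There is one attempt and no reset: what is moved stays moved. The work goes in short steps, Python scripts to look and compute and a tool call to move; the robot and the scene stay as the last step left them, time stands still between calls to the robot, and variables do not carry over. Pictures are saved under pics/ and viewed, at most 10 in all, crops included, and the job is handed in when it is done.

Besides the shell and the picture viewer there is one more tool, called after "Call:" as name([rows], argument=value, ...), one row to a line, values as JSON. servo_tool: Moves the arm, as the interface text tells. Its arguments: {"type":"object","properties":{"rows":{"type":"array"},"fingers":{"type":"number"},"grip_force":{"type":"number"}},"required":["rows"]}

```bash
mkdir -p pics; ls; cat > h.py <<'E'
import numpy as np, cv2, json
from cell import r, viewer
def cam(name, save=None):
    f=viewer.grab_frame(name); im=np.array(f["pixels"]); h,w=im.shape[:2]
    F=h/2/np.tan(np.radians(f["fovy"])/2)
    K=np.array([[F,0,f["cx"]],[0,F,f["cy"]],[0,0,1.]]); D=np.array(f["distortion"],float); T=np.array(f["world_to_cam"])
    if save: cv2.imwrite(save, im[:,:,::-1])
    return im,K,D,T
def ray(px,K,D,T):
    u=cv2.undistortPoints(np.array(px,float).reshape(-1,1,2),K,D).reshape(-1,2)
    d=np.c_[u,np.ones(len(u))]@T[:3,:3]
    return -T[:3,:3].T@T[:3,3], d
def onplane(px,z,c):
    o,d=ray(px,*c[1:]); return o+d*((z-o[2])/d[:,2])[:,None]
def proj(P,c):
    T=c[3]; return cv2.projectPoints(np.array(P,float).reshape(-1,1,3),cv2.Rodrigues(T[:3,:3])[0],T[:3,3],c[1],c[2])[0].reshape(-1,2)
E
python3 - <<'E'
from h import *
for n in("top","side"):
    c=cam(n,f"pics/{n}0.png"); print(n,c[1][0,0],c[2],-c[3][:3,:3].T@c[3][:3,3])
print(r.sense())
E
```

```text
pics
top 506.3845909400945 [-0.055195  0.        0.        0.        0.      ] [ 0.51794046 -0.01213263  1.07070131]
side 598.705022442654 [0.02747378 0.         0.         0.         0.        ] [ 0.28197384 -0.88481015  0.65971466]
{'clock': 0.1, 'joint_pos': array([-1.45451112e+00,  5.28371072e-01,  1.43378384e+00, -2.77125958e-05,
        1.18139174e+00, -1.78481787e-01]), 'qvel': array([ 0.00053854, -0.0025895 , -0.00145444, -0.00142223, -0.00152293,
        0.00152868]), 'joint_efforts': array([-6.32397459e-04, -4.40987277e+01, -1.77149963e+01,  6.35157642e-02,
        5.33934846e-02, -5.03965202e-05]), 'eef_pos': array([ 0.1815263 , -0.59736435,  0.22166772]), 'ee_rot': array([-3.13966515e+00, -3.21694064e-04,  2.94777232e-01]), 'wrist_force': array([-0.56623591, -0.49912502, -0.23231858]), 'torque': array([-0.01047276, -0.01052998, -0.04552628]), 'grasp_force': 0.0, 'opening': 0.9959632467125761}
```

View pics/top0.png

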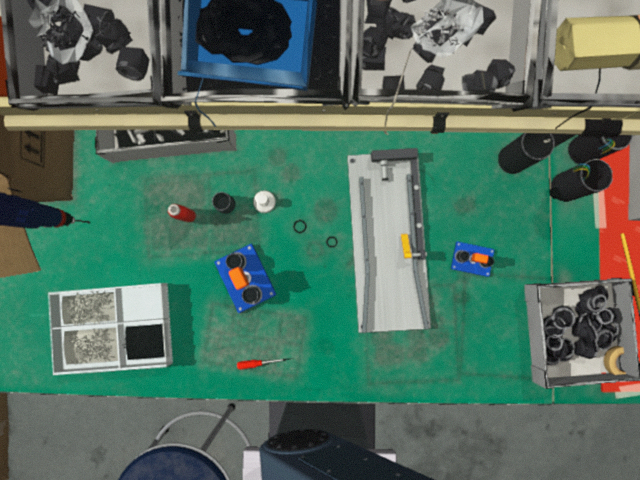

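View pics/side0.png

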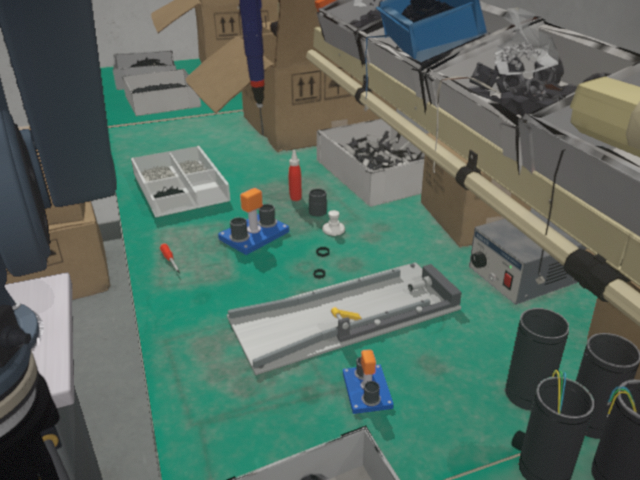

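Top view: the larger carrier is at about (243,277), with its orange grip at (238,278). The rack's mouth is at the bottom around (396,328) and its far end around (385,155), with the yellow catch at (407,245). A small look-alike sits at (473,258). Side view: the carrier is at (253,230) and the rack at (345,315). A beam hangs over the far side.

```bash
python3 - <<'E'
from h import *
c=cam("top"); im=c[0]
hsv=cv2.cvtColor(im,cv2.COLOR_RGB2HSV)
sub=np.zeros(im.shape[:2],np.uint8); sub[235:320,205:285]=255
b=cv2.inRange(hsv,(105,120,60),(125,255,255))&sub
o=cv2.inRange(hsv,(5,150,120),(18,255,255))&sub
def rect(m,z):
    p=np.argwhere(m)[:,::-1]; P=onplane(cv2.convexHull(p.astype(np.int32)).reshape(-1,2),z,c)
    (cx,cy),(w,h),a=cv2.minAreaRect((P[:,:2]*1000).astype(np.float32)); return (cx,cy),(w,h),a
print("blue",rect(b,.015)); print("orange",rect(o,.102))
s=cam("side"); hs=cv2.cvtColor(s[0],cv2.COLOR_RGB2HSV)
m=cv2.inRange(hs,(5,150,120),(18,255,255)); m[:,:230]=0;m[:,275:]=0;m[:180]=0;m[225:]=0
# orange ray intersection
def cen(m): return np.argwhere(m)[:,::-1].mean(0)
o1,d1=ray(cen(o),*c[1:]);o2,d2=ray(cen(m),*s[1:])
A=np.c_[d1[0],-d2[0]];t=np.linalg.lstsq(A,o2-o1,rcond=None)[0];print("tri",o1+t[0]*d1[0],o2+t[1]*d2[0])
# rack base crop
crop=cv2.resize(im[140:340,335:445,::-1],None,fx=3,fy=3,interpolation=cv2.INTER_CUBIC)[:600]
crop2=cv2.resize(s[0][255:375,220:470,::-1],None,fx=3,fy=3,interpolation=cv2.INTER_CUBIC)
cv2.imwrite("pics/rt.png",crop);cv2.imwrite("pics/rs.png",crop2)
E
```

```text
blue ((509.11016845703125, 158.58230590820312), (119.45162963867188, 87.43232727050781), 26.834684371948242)
orange ((510.21417236328125, 157.49496459960938), (39.68075942993164, 24.900997161865234), 28.05355453491211)
tri [0.50966312 0.16140608 0.08218196] [0.50991272 0.16134458 0.08216907]
```

View pics/rt.png

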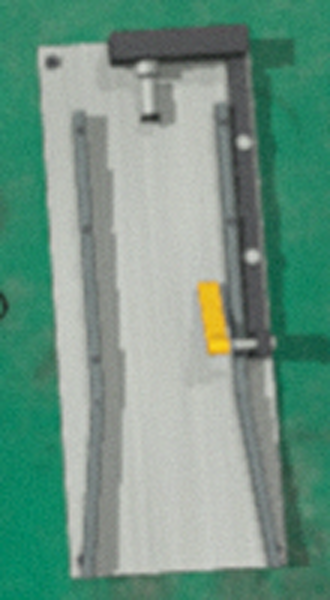

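View pics/rs.png

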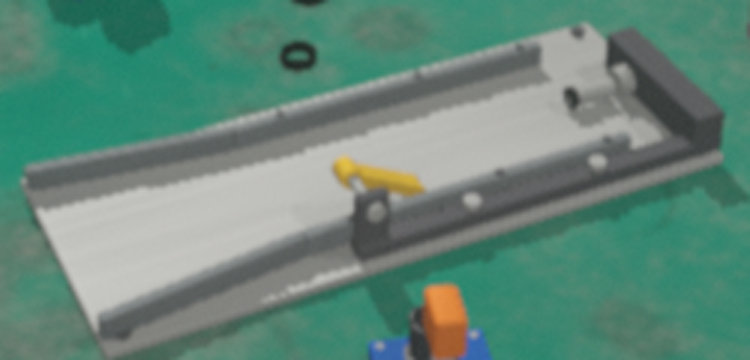

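Rack crop (3x, offset 335,140): base corners are near (72,577), (285,566) and (40,46). Rail top ends are at (80,115) and (222,105), with mouth ends at (85,565) and (277,562). The catch toe is at about (208,285), and the stop plunger tip at (150,117). The side crop (offset 220,255) shows base corners at about (22,183) and (108,357), and the plunger tip at (572,97).

```bash
cat > m.py <<'E'
from h import *
c=cam("top"); im=c[0]; s=cam("side")
np.set_printoptions(precision=1,suppress=True)
hsv=cv2.cvtColor(im,cv2.COLOR_RGB2HSV)
g=cv2.inRange(hsv,(60,90,40),(95,255,255))
L=[];N=[];R=[]
for v in range(165,325,2):
    x=np.where(g[v,300:356+10]==0)[0]; x=x[x>25]
    row=g[v,340:375]; k=np.where(row>0)[0]; L.append((340+k.max()+1-.5,v))
for u in range(364,426,2):
    k=np.where(g[315:345,u]>0)[0]; N.append((u,315+k.min()-.5))
LP=onplane(L,.006,c)*1000; NP=onplane(N,.006,c)*1000
def fit(P):
    l=cv2.fitLine(P[:,:2].astype(np.float32),cv2.DIST_HUBER,0,.01,.01).ravel(); return l
l=fit(LP); n=fit(NP); print("left",l,np.degrees(np.arctan(l[1]/l[0])),"near",n,np.degrees(np.arctan(-n[0]/n[1])))
pk=lambda x,y:(335+(x+.5)/3-.5,140+(y+.5)/3-.5)
print("base",onplane([pk(72,577),pk(285,566),pk(40,46)],.006,c)*1000)
print("rails top .021",onplane([pk(80,115),pk(222,105),pk(95,372),pk(238,372),pk(85,565),pk(277,562)],.021,c)*1000)
ps=lambda x,y:(220+(x+.5)/3-.5,255+(y+.5)/3-.5)
print("side base",onplane([ps(22,183),ps(108,357),ps(590,25)],.006,s)*1000)
def tri(a,b):
    o1,d1=ray(a,*c[1:]);o2,d2=ray(b,*s[1:]);t=np.linalg.lstsq(np.c_[d1[0],-d2[0]],o2-o1,rcond=None)[0]
    p,q=o1+t[0]*d1[0],o2+t[1]*d2[0];return p*1000,np.linalg.norm(p-q)*1000
print("plunger",tri(pk(150,117),ps(572,97)))
b=cv2.inRange(hsv,(105,120,60),(125,255,255)); b[:235]=0;b[320:]=0;b[:,:205]=0;b[:,285:]=0
print("beam side/top", onplane([(350,122),(440,122)],.3,c)*1000)
print("beam tri",tri((194,120),(361,96)), tri((439,122),(583,258)))
E
python3 m.py
```

```text
left [  1.    0.1 584.1 -65.3] 4.108241 near [   0.1   -1.   402.2 -154.2] 3.8629062
base [[ 399.8  -80.4    6. ]
 [ 409.2 -228.1    6. ]
 [ 773.3  -54.9    6. ]]
rails top .021 [[ 720.9  -82.6   21. ]
 [ 729.1 -181.7   21. ]
 [ 541.8  -94.1   21. ]
 [ 543.  -192.6   21. ]
 [ 409.7  -88.3   21. ]
 [ 413.4 -219.5   21. ]]
side base [[ 399.6  -85.7    6. ]
 [ 410.4 -234.2    6. ]
 [ 773.1  -59.3    6. ]]
plunger (array([ 721.5, -132.3,   13.6]), np.float64(0.4376030256171779))
beam side/top [[ 755.1  -45.8  300. ]
 [ 756.6 -185.6  300. ]]
beam tri (array([772.8, 212.6, 249.6]), np.float64(5.376079047608586)) (array([ 822.2, -231.3,   88.1]), np.float64(132.37275048021087))
```

```bash
cat >> h.py <<'E'
from scipy.spatial.transform import Rotation as Ro
def go(p,yaw=None):
    """remaining shift in tool axes (mm), turn about tool (deg) to reach pointing-down pose"""
    s=r.sense(); R=Ro.from_euler('xyz',s["ee_rot"]); y=s["ee_rot"][2] if yaw is None else np.radians(yaw)
    G=Ro.from_euler('xyz',[np.pi,0,y])
    print("t",round(s["clock"],2),"pos",(s["eef_pos"]*1000).round(1),"rpy",np.degrees(s["ee_rot"]).round(2),"F",s["wrist_force"].round(2),"j",s["joint_pos"].round(2))
    print("shift",(R.inv().apply(np.array(p)-s["eef_pos"])*1000).round(1),"turn",np.degrees((R.inv()*G).as_rotvec()).round(2))
E
python3 -c "
from h import *
go([.510,.158,.15],27.3)"
```

```text
t 0.3 pos [ 181.6 -597.8  222.2] rpy [-1.7996e+02 -1.0000e-02  1.6890e+01] F [ 0.01 -0.42  0.64] j [-1.45  0.53  1.43 -0.    1.18 -0.18]
shift [ 533.8 -627.7   72.7] turn [-4.000e-02 -1.000e-02 -1.041e+01]
```

Call:
servo_tool([
  [[0.033,-0.039,0,0,0,0],[0.033,-0.039,0,0,0,0],[0.033,-0.039,0,0,0,0],[0.033,-0.039,0,0,0,0],[0.033,-0.039,0,0,0,0]],
], fingers=0.06)

```text
clock: 0.92
eef_pos: [0.2834, -0.3621, 0.2227]
ee_rot: [3.141, -0.0, 0.294]
wrist_force: [1.3, -0.2, -0.2]
opening: 0.695
grasp_force: 0.0
```

Call:
servo_tool([
  [[0.033,-0.039,0,0,0,0],[0.033,-0.039,0,0,0,0],[0.033,-0.039,0,0,0,0],[0.033,-0.039,0,0,0,0],[0.033,-0.039,0,0,0,0]],
])

```text
clock: 1.55
eef_pos: [0.3848, -0.1276, 0.2228]
ee_rot: [3.141, -0.001, 0.294]
wrist_force: [0.7, -0.9, -0.1]
opening: 0.687
grasp_force: 0.0
```

Call:
servo_tool([
  [[0.033,-0.039,0,0,0,0],[0.033,-0.039,0,0,0,0],[0.033,-0.039,0,0,0,0],[0.033,-0.039,0,0,0,0],[0,0,0,0,0,-10.4]],
])

```text
clock: 2.17
eef_pos: [0.4663, 0.0617, 0.2228]
ee_rot: [3.141, -0.002, 0.486]
wrist_force: [-0.0, -0.3, 0.0]
opening: 0.69
grasp_force: 0.0
```

```bash
python3 -c "
from h import *
go([.510,.158,.13],27.3)"
```

```text
t 2.17 pos [466.3  61.7 222.8] rpy [ 1.7998e+02 -1.0000e-01  2.7860e+01] F [-0.01 -0.26  0.02] j [-0.11  0.32  1.81  0.    1.01  0.98]
shift [ 83.4 -64.7  92.9] turn [ 0.02 -0.1   0.56]
```

Call:
servo_tool([
  [[0.042,-0.0325,0,0,0,0.5],[0.0415,-0.032,0,0,0,0],[0,0,0.045,0,0,0],[0,0,0.04,0,0,0],[0,0,0,0,0,0]],
])

```text
clock: 2.8
eef_pos: [0.5076, 0.154, 0.1351]
ee_rot: [-3.139, 0.007, 0.468]
wrist_force: [0.4, -0.1, 0.7]
opening: 0.69
grasp_force: 0.0
```

```bash
python3 - <<'E'
from h import *
go([.510,.158,.066],27.3)
c=cam("top"); s=cam("side")
a=cv2.resize(c[0][200:330,190:330,::-1],(560,520),interpolation=2); b=cv2.resize(s[0][140:270,190:310,::-1],(480,520),interpolation=2)
cv2.imwrite("pics/g1.png",cv2.resize(np.hstack([a,b]),(800,400)))
E
```

```text
t 2.8 pos [507.6 154.  135.1] rpy [-179.84    0.4    26.81] F [ 0.38 -0.12  0.74] j [ 0.08  0.53  1.75 -0.    0.87  1.19]
shift [ 4.4 -2.3 69. ] turn [-0.16  0.4  -0.49]
```

View pics/g1.png

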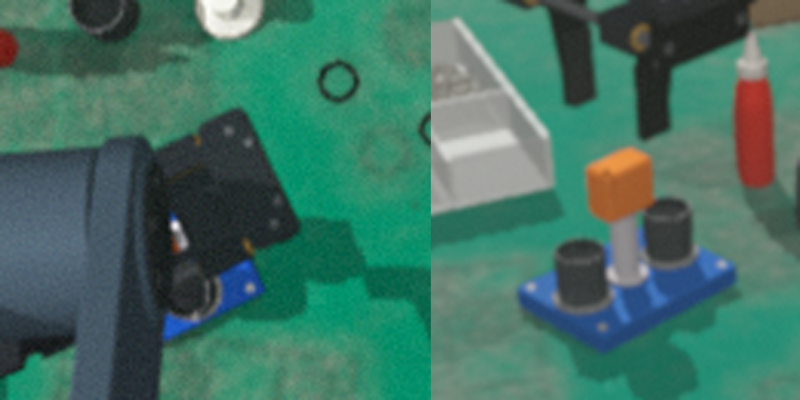

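The gripper straddles the orange grip: in the side half the fingertips are at (578,100) and (652,135), either side of the block top at (620,160). I'll descend and close.

Call:
servo_tool([
  [[0.0022,-0.0012,0,0,0.4,-0.5],[0.0022,-0.0011,0.01,0,0,0],[0,0,0.03,0,0,0],[0,0,0.029,0,0,0],[0,0,0,0,0,0]],
])

```text
clock: 3.52
eef_pos: [0.512, 0.1582, 0.0671]
ee_rot: [-3.14, -0.003, 0.476]
wrist_force: [-0.4, 0.9, -0.4]
opening: 0.686
grasp_force: 0.0
```

Call:
servo_tool([
  [[0,0,0,0,0,0],[0,0,0,0,0,0],[0,0,0,0,0,0],[0,0,0,0,0,0],[0,0,0,0,0,0]],
], fingers=0.0, grip_force=30)

```text
clock: 4.15
eef_pos: [0.5132, 0.1588, 0.0691]
ee_rot: [-3.141, -0.007, 0.476]
wrist_force: [-1.5, 1.5, 5.6]
opening: 0.275
grasp_force: 30.0
```

```bash
python3 -c "
from h import *
go([.510,.158,.066],27.3); print(r.sense()['opening']*87, r.sense()['grasp_force'],r.sense()['torque'])"
```

```text
t 4.15 pos [513.2 158.8  69.1] rpy [-179.97   -0.42   27.27] F [-1.47  1.54  5.61] j [0.09 0.64 1.78 0.   0.71 1.18]
shift [-3.3 -0.8  3.1] turn [-0.03 -0.42 -0.03]
23.918752719656332 29.999176464043558 [0.4190826  0.23599872 0.0289313 ]
```

Call:
servo_tool([
  [[0,0,-0.02,0,0,0],[0,0,-0.03,0,0,0],[0,0,-0.03,0,0,0],[0,0,0,0,0,0],[0,0,0,0,0,0]],
])

```text
clock: 4.78
eef_pos: [0.5117, 0.1578, 0.1472]
ee_rot: [-3.141, -0.004, 0.476]
wrist_force: [0.1, -0.4, -5.0]
opening: 0.272
grasp_force: 30.0
```

```bash
python3 - <<'E'
from h import *
a=np.radians(4.0); ex=np.array([np.cos(a),np.sin(a),0]); O=np.array([.559,-.1436,0])
print("mouth",O-.1*ex)
go(np.r_[(O-.1*ex)[:2],.15],4.0); s=r.sense();print(s['opening']*87,s['grasp_force'],s['torque'])
E
```

```text
mouth [ 0.45924359 -0.15057565  0.        ]
t 4.78 pos [511.7 157.8 147.2] rpy [-179.95   -0.24   27.29] F [ 0.15 -0.4  -4.98] j [0.09 0.51 1.73 0.   0.89 1.18]
shift [-188.   250.    -3.8] turn [-0.1  -0.22 23.29]
23.63578607727695 29.99911908991635 [ 0.00370408  0.03858719 -0.00312191]
```

Call:
servo_tool([
  [[-0.0188,0.025,-0.004,0,0,0],[-0.0188,0.025,-0.004,0,0,0],[-0.0188,0.025,-0.004,0,0,0],[-0.0188,0.025,-0.004,0,0,0],[-0.0188,0.025,0,0,0,0]],
])

```text
clock: 5.4
eef_pos: [0.4853, 0.003, 0.1624]
ee_rot: [-3.14, -0.004, 0.476]
wrist_force: [0.1, -0.1, -5.4]
opening: 0.276
grasp_force: 30.0
```

Call:
servo_tool([
  [[-0.0188,0.025,0,0,0,0],[-0.0188,0.025,0,0,0,0],[-0.0188,0.025,0,0,0,0],[-0.0188,0.025,0,0,0,0],[-0.0188,0.025,0,0,0,0]],
])

```text
clock: 6.02
eef_pos: [0.4589, -0.1507, 0.1614]
ee_rot: [-3.138, -0.005, 0.476]
wrist_force: [0.1, -0.1, -5.2]
opening: 0.274
grasp_force: 30.0
```

Call:
servo_tool([
  [[0,0,0,0,0,7.8],[0,0,0,0,0,7.8],[0,0,0,0,0,7.7],[0,0,0,0,0,0],[0,0,0,0,0,0]],
])

```text
clock: 6.65
eef_pos: [0.4598, -0.15, 0.1623]
ee_rot: [-3.138, -0.005, 0.072]
wrist_force: [-0.1, 0.0, -4.3]
opening: 0.276
grasp_force: 30.0
```

```bash
python3 - <<'E'
from h import *
go([.459,-.151,.12],4.0)
c=cam("top"); s=cam("side")
a=cv2.resize(c[0][140:360,330:450,::-1],(327,600),interpolation=2); b=cv2.resize(s[0][180:400,200:470,::-1],(473,385),interpolation=2)
I=np.zeros((600,800,3),np.uint8); I[:,:327]=a; I[:385,327:]=b
cv2.imwrite("pics/g2.png",I)
E
```

```text
t 6.65 pos [ 459.8 -150.   162.3] rpy [-179.78   -0.27    4.1 ] F [-0.12  0.01 -4.28] j [-0.55  0.43  1.85  0.01  0.86  0.94]
shift [-1.   1.1 42.3] turn [-0.22 -0.27  0.11]
```

View pics/g2.png

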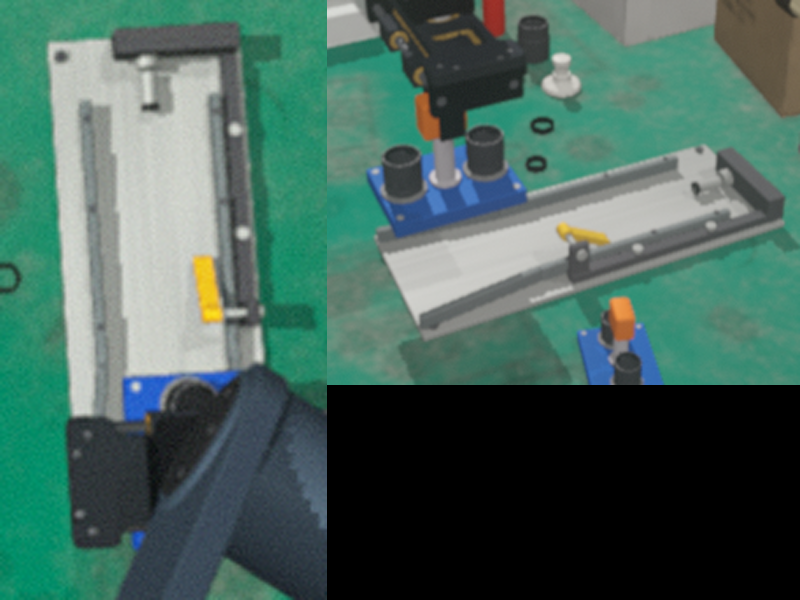

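The carrier hangs level over the mouth: its front-left plate corner is at (123,377) in the top half, and it is seen at (445,190) in the side half. I'll check lateral and yaw offset from the visible blue edges.

```bash
cat > edge.py <<'E'
from h import *
def edges(zt,fr,lf):
    """front edge over cols fr, left edge over rows lf, plate top height zt -> front-left corner etc (mm)"""
    c=cam("top"); hsv=cv2.cvtColor(c[0],cv2.COLOR_RGB2HSV); b=cv2.inRange(hsv,(105,100,40),(125,255,255))
    b[:150]=0;b[380:]=0;b[:,:355]=0;b[:,435:]=0
    fit=lambda P:cv2.fitLine(P[:,:2].astype(np.float32),cv2.DIST_HUBER,0,.01,.01).ravel()
    f=fit(onplane([(u,np.where(b[:,u])[0].min()-.5) for u in range(*fr)],zt,c)*1000)
    l=fit(onplane([(np.where(b[v])[0].min()-.5,v) for v in range(*lf)],zt,c)*1000)
    t=np.linalg.solve(np.c_[f[:2],-l[:2]],l[2:]-f[2:]); C=f[2:]+t[0]*f[:2]
    print("corner",C.round(1),"yaw front",np.degrees(np.arctan(-f[0]/f[1])).round(2),"left",np.degrees(np.arctan(l[1]/l[0])).round(2))
    s=r.sense(); y=s["ee_rot"][2]; e=np.array([np.cos(y),np.sin(y)]);n=np.array([-e[1],e[0]])
    print("pred",(s["eef_pos"][:2]*1000+60*e+44*n).round(1))
    b0=np.argwhere(b); print(b0.min(0),b0.max(0))
E
python3 -c "
from edge import *
z=r.sense()['eef_pos'][2]-.067+.015
edges(z,(378,405),(281,291))"
```

```text
Traceback (most recent call last):
  File "edge.py", line 7, in edges
    f=fit(onplane([(u,np.where(b[:,u])[0].min()-.5) for u in range(*fr)],zt,c)*1000)
                      ~~~~~~~~~~~~~~~~~~~~~~~^^
ValueError: zero-size array to reduction operation minimum which has no identity
```

```bash
python3 - <<'E'
import re
t=open('edge.py').read()
t=t.replace("for u in range(*fr)]","for u in range(*fr) if b[:,u].any()]").replace("for v in range(*lf)]","for v in range(*lf) if b[v].any()]")
open('edge.py','w').write(t)
E
python3 -c "
from edge import *
z=r.sense()['eef_pos'][2]-.067+.015
edges(z,(377,392),(281,291))"
```

```text
corner [ 513.9 -101.6] yaw front 0.72 left 5.97
pred [ 517.  -102.1]
[275 375] [379 426]
```

Call:
servo_tool([
  [[-0.0026,0.0005,0.01,0.2,0.3,0],[0,0,0.025,0,0,0],[0,0,0.025,0,0,0],[0,0,0.018,0,0,0],[0,0,0,0,0,0]],
])

```text
clock: 7.48
eef_pos: [0.4573, -0.1499, 0.0838]
ee_rot: [-3.133, -0.008, 0.07]
wrist_force: [0.6, -0.8, -4.9]
opening: 0.277
grasp_force: 30.0
```

Call:
servo_tool([
  [[0,0,0.001,0,0,0],[0,0,0.001,0,0,0],[0,0,0.001,0,0,0],[0,0,0.001,0,0,0],[0,0,0,0,0,0]],
])

```text
clock: 8.1
eef_pos: [0.4587, -0.1505, 0.0813]
ee_rot: [-3.135, -0.012, 0.07]
wrist_force: [-0.9, 0.2, -5.6]
opening: 0.273
grasp_force: 30.0
```

```bash
python3 -c "
from h import *
go([.4572,-.1507,.074],4.0); print(r.sense()['torque'])"
```

```text
t 8.1 pos [ 458.7 -150.5   81.3] rpy [-179.65   -0.67    3.99] F [-0.85  0.25 -5.63] j [-0.56  0.58  1.91  0.02  0.65  0.93]
shift [-1.6  0.2  7.3] turn [-0.35 -0.67 -0.01]
[ 0.04173409 -0.01629212  0.00369853]
```

Call:
servo_tool([
  [[-0.001,0,0,-0.3,-0.6,0],[0,0,0.0015,0,0,0],[0,0,0.0015,0,0,0],[0,0,0.001,0,0,0],[0,0,0,0,0,0]],
])

```text
clock: 8.72
eef_pos: [0.4576, -0.1505, 0.0771]
ee_rot: [-3.14, -0.001, 0.07]
wrist_force: [-0.2, 0.8, -4.5]
opening: 0.273
grasp_force: 30.0
```

```bash
python3 -c "
from h import *
go([.4572,-.1507,.074],4.0); print(r.sense()['torque'])"
```

```text
t 8.72 pos [ 457.6 -150.5   77.1] rpy [-1.7993e+02 -5.0000e-02  3.9900e+00] F [-0.21  0.81 -4.53] j [-0.55  0.59  1.91  0.    0.64  0.95]
shift [-0.4  0.2  3.1] turn [-0.07 -0.05 -0.01]
[0.05604527 0.00798915 0.00010461]
```

Call:
servo_tool([
  [[0,0,0.001,0,0,0],[0,0,0.001,0,0,0],[0,0,0,0,0,0]],
])

```text
clock: 9.1
eef_pos: [0.4579, -0.1506, 0.0754]
ee_rot: [-3.141, -0.002, 0.07]
wrist_force: [-0.8, 0.2, -3.3]
opening: 0.27
grasp_force: 30.0
```

Call:
servo_tool([
  [[0,0,0.001,0,0,0],[0,0,0.0005,0,0,0],[0,0,0,0,0,0]],
])

```text
clock: 9.48
eef_pos: [0.4579, -0.1507, 0.0751]
ee_rot: [-3.141, -0.002, 0.07]
wrist_force: [-2.8, 0.7, 8.6]
opening: 0.274
grasp_force: 30.0
```

Call:
servo_tool([
  [[0,0,-0.0009,0,0,0],[0,0,0,0,0,0],[0.003,0,0,0,0,0],[0.004,0,0,0,0,0],[0.004,0,0,0,0,0]],
], grip_force=20)

```text
clock: 10.1
eef_pos: [0.4688, -0.15, 0.0751]
ee_rot: [-3.141, -0.001, 0.07]
wrist_force: [-2.7, -0.3, 5.9]
opening: 0.275
grasp_force: 20.0
```

```bash
python3 -c "
from edge import *
go([.4572,-.1507,.074],4.0); print(r.sense()['torque'])
edges(.021,(375,395),(290,299))
cv2.imwrite('pics/e1.png',np.hstack([cv2.resize(cam('top')[0][220:360,340:440,::-1],(400,560),interpolation=2),cv2.resize(cam('side')[0][240:380,210:310,::-1],(400,560),interpolation=2)]))"
```

```text
t 10.1 pos [ 468.8 -150.    75.1] rpy [-1.7997e+02 -7.0000e-02  4.0000e+00] F [-2.73 -0.27  5.89] j [-0.54  0.6   1.89  0.    0.66  0.96]
shift [-11.6  -0.1   1.1] turn [-0.03 -0.07  0.  ]
[-0.02675634  0.19583293  0.01211393]Traceback (most recent call last):
  File "<string>", line 4, in <module>
    edges(.021,(375,395),(290,299))
    ~~~~~^^^^^^^^^^^^^^^^^^^^^^^^^^
  File "edge.py", line 8, in edges
    l=fit(onplane([(np.where(b[v])[0].min()-.5,v) for v in range(*lf) if b[v].any()],zt,c)*1000)
          ~~~~~~~^^^^^^^^^^^^^^^^^^^^^^^^^^^^^^^^^^^^^^^^^^^^^^^^^^^^^^^^^^^^^^^^^^^^^^^^^
  File "h.py", line 14, in onplane
    o,d=ray(px,*c[1:]); return o+d*((z-o[2])/d[:,2])[:,None]
        ~~~^^^^^^^^^^^
  File "h.py", line 10, in ray
    u=cv2.undistortPoints(np.array(px,float).reshape(-1,1,2),K,D).reshape(-1,2)
      ~~~~~~~~~~~~~~~~~~~^^^^^^^^^^^^^^^^^^^^^^^^^^^^^^^^^^^^^^^^
cv2.error: OpenCV(4.12.0) /io/opencv/modules/calib3d/src/undistort.dispatch.cpp:347: error: (-215:Assertion failed) CV_IS_MAT(_src) && CV_IS_MAT(_dst) && (_src->rows == 1 || _src->cols == 1) && (_dst->rows == 1 || _dst->cols == 1) && _src->cols + _src->rows - 1 == _dst->rows + _dst->cols - 1 && (CV_MAT_TYPE(_src->type) == CV_32FC2 || CV_MAT_TYPE(_src->type) == CV_64FC2) && (CV_MAT_TYPE(_dst->type) == CV_32FC2 || CV_MAT_TYPE(_dst->type) == CV_64FC2) in function 'cvUndistortPointsInternal'
```

```bash
python3 -c "
from edge import *
cv2.imwrite('pics/e1.png',np.hstack([cv2.resize(cam('top')[0][220:360,340:440,::-1],(400,560),interpolation=2),cv2.resize(cam('side')[0][240:380,210:310,::-1],(400,560),interpolation=2)]))"
```

```text
(no output)
```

View pics/e1.png

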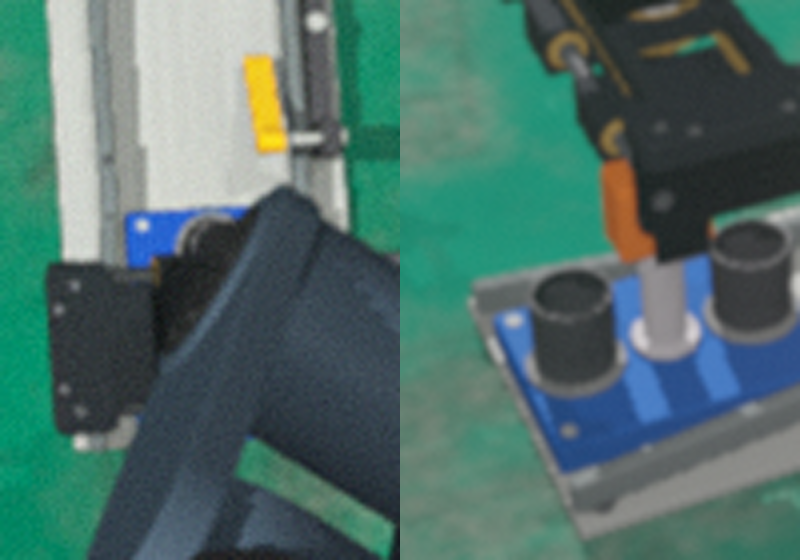

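The carrier lies flat in the mouth between the rails, with its front-left corner at about (127,210) in the crop and the catch toe ahead at (262,60). I'll measure its lateral position.

```bash
python3 -c "
from edge import *
edges(.021,(373,386),(275,285))
e=np.array([np.cos(np.radians(4)),np.sin(np.radians(4))]);n=np.array([-e[1],e[0]]);O=np.array([559,-143.6])
c=cam('top'); 
for v in (150,180,200,230): pass
P=lambda x,y:(O+x*e+y*n)
s=r.sense(); d=s['eef_pos'][:2]*1000-O; print('tcp rack',d@e,d@n)
# left rail inner edge: intensity profile across rows in straight part
g=cv2.cvtColor(c[0],cv2.COLOR_RGB2GRAY)
for x in (0,40,80,120,160):
    print(x,[int(cv2.getRectSubPix(g,(1,1),tuple(map(float,proj(np.r_[P(x,y),21]/1000,c)[0])))[0,0]) for y in range(40,60)],[int(cv2.getRectSubPix(g,(1,1),tuple(map(float,proj(np.r_[P(x,-y),21]/1000,c)[0])))[0,0]) for y in range(40,60)])
"
```

```text
corner [ 523.7 -101.6] yaw front 0.72 left 7.71
pred [ 526.3 -102.1]
[272 362] [379 425]
tcp rack -89.70504263906966 -0.29403361143845924
0 [153, 152, 152, 150, 147, 138, 129, 129, 134, 138, 142, 145, 147, 150, 153, 162, 176, 187, 193, 199] [206, 204, 195, 185, 173, 161, 169, 177, 185, 194, 196, 198, 197, 195, 196, 197, 197, 195, 193, 191]
40 [156, 154, 152, 149, 144, 135, 128, 132, 135, 138, 141, 138, 134, 136, 139, 157, 177, 189, 199, 205] [145, 132, 124, 120, 118, 116, 118, 129, 138, 140, 140, 134, 127, 107, 88, 75, 61, 66, 72, 80]
80 [153, 150, 150, 149, 145, 140, 134, 128, 128, 132, 135, 136, 137, 138, 144, 164, 180, 189, 197, 199] [195, 186, 178, 161, 142, 132, 126, 127, 133, 136, 138, 134, 124, 111, 94, 80, 72, 67, 74, 80]
120 [147, 148, 150, 150, 148, 144, 135, 128, 133, 138, 140, 141, 140, 139, 144, 151, 163, 176, 188, 197] [199, 192, 179, 166, 150, 135, 136, 139, 141, 144, 139, 132, 122, 109, 97, 85, 81, 85, 89, 90]
160 [144, 143, 143, 142, 141, 136, 127, 124, 125, 126, 129, 132, 136, 139, 143, 148, 163, 177, 187, 198] [195, 186, 174, 157, 141, 128, 119, 128, 136, 134, 132, 125, 118, 103, 87, 75, 65, 67, 76, 85]
```

Call:
servo_tool([
  [[0.002,0,-0.0005,0,0,0],[0.005,0,0,0,0,0],[0.005,0,0,0,0,0],[0.005,0,0,0,0,0],[0.005,0,0,0,0,0]],
])

```text
clock: 10.98
eef_pos: [0.491, -0.1482, 0.0751]
ee_rot: [-3.141, -0.001, 0.07]
wrist_force: [-2.6, -0.1, 2.4]
opening: 0.271
grasp_force: 20.0
```

```bash
cat > st.py <<'E'
from h import *
e=np.array([np.cos(np.radians(4)),np.sin(np.radians(4))]);n=np.array([-e[1],e[0]]);O=np.array([559,-143.6])
s=r.sense(); d=s['eef_pos'][:2]*1000-O; R=Ro.from_euler('xyz',s['ee_rot'])
F=s['wrist_force']
print('t',s['clock'].__round__(2),'rack',(d@e).round(1),(d@n).round(2),'z',(s['eef_pos'][2]*1000).round(2),'Fin',(F[:2]@e).round(2),'Flat',(F[:2]@n).round(2),'Fz',F[2].round(2),'tq',s['torque'].round(2))
go([s['eef_pos'][0],s['eef_pos'][1],.075],4.0)
E
python3 st.py
```

```text
t 10.97 rack -68.2 0.19 z 75.12 Fin -2.59 Flat 0.06 Fz 2.45 tq [-0.1  0.1  0. ]
t 10.97 pos [ 491.  -148.2   75.1] rpy [-1.7994e+02 -6.0000e-02  4.0000e+00] F [-2.59 -0.12  2.45] j [-0.51  0.61  1.84  0.    0.69  0.99]
shift [-0.   0.   0.1] turn [-0.06 -0.06 -0.  ]
```

Call:
servo_tool([
  [[0.005,0,-0.0002,0,0,0],[0.005,0,0,0,0,0],[0.005,0,0,0,0,0],[0.005,0,0,0,0,0],[0.005,0,0,0,0,0]],
])

```text
clock: 11.6
eef_pos: [0.5158, -0.1464, 0.0752]
ee_rot: [-3.14, -0.001, 0.07]
wrist_force: [-0.3, 0.2, -1.9]
opening: 0.277
grasp_force: 20.0
```

```bash
python3 st.py
```

```text
t 11.6 rack -43.3 0.23 z 75.18 Fin -0.24 Flat 0.24 Fz -1.94 tq [-0.04 -0.01 -0.02]
t 11.6 pos [ 515.8 -146.4   75.2] rpy [-1.7993e+02 -5.0000e-02  3.9900e+00] F [-0.26  0.22 -1.94] j [-0.49  0.63  1.78  0.    0.73  1.01]
shift [-0.   0.   0.2] turn [-0.07 -0.05 -0.01]
```

Call:
servo_tool([
  [[0.005,0,0.0002,0,0,0],[0.005,0,0,0,0,0],[0.005,0,0,0,0,0],[0.005,0,0,0,0,0],[0.005,0,0,0,0,0]],
])

```text
clock: 12.22
eef_pos: [0.5408, -0.1447, 0.0752]
ee_rot: [-3.141, -0.001, 0.07]
wrist_force: [-1.0, 0.4, -1.4]
opening: 0.275
grasp_force: 20.0
```

Call:
servo_tool([
  [[0.005,0,0,0,0,0],[0.005,0,0,0,0,0],[0.005,0,0,0,0,0],[0.005,0,0,0,0,0],[0.005,0,0,0,0,0]],
])

```text
clock: 12.85
eef_pos: [0.5657, -0.143, 0.0752]
ee_rot: [-3.141, -0.001, 0.07]
wrist_force: [-0.7, -0.7, -2.1]
opening: 0.273
grasp_force: 20.0
```

```bash
python3 st.py
```

```text
t 12.85 rack 6.8 0.16 z 75.21 Fin -0.78 Flat -0.65 Fz -2.11 tq [-0.02  0.03 -0.01]
t 12.85 pos [ 565.7 -143.    75.2] rpy [-1.7994e+02 -7.0000e-02  3.9900e+00] F [-0.73 -0.7  -2.11] j [-0.44  0.67  1.66  0.    0.81  1.06]
shift [-0.   0.   0.2] turn [-0.06 -0.07 -0.01]
```

Call:
servo_tool([
  [[0.005,0,0.0002,0,0,0],[0.005,0,0,0,0,0],[0.005,0,0,0,0,0],[0.005,0,0,0,0,0],[0.005,0,0,0,0,0]],
])

```text
clock: 13.48
eef_pos: [0.5907, -0.1413, 0.0752]
ee_rot: [-3.141, -0.001, 0.07]
wrist_force: [-0.8, 0.2, 0.1]
opening: 0.275
grasp_force: 20.0
```

Call:
servo_tool([
  [[0.005,0,0,0,0,0],[0.005,0,0,0,0,0],[0.005,0,0,0,0,0],[0.005,0,0,0,0,0],[0.005,0,0,0,0,0]],
])

```text
clock: 14.1
eef_pos: [0.6156, -0.1395, 0.0752]
ee_rot: [-3.141, -0.001, 0.07]
wrist_force: [-1.1, -0.9, 0.3]
opening: 0.272
grasp_force: 20.0
```

```bash
python3 st.py
```

```text
t 14.1 rack 56.8 0.12 z 75.16 Fin -1.13 Flat -0.81 Fz 0.28 tq [-0.08  0.05 -0.04]
t 14.1 pos [ 615.6 -139.5   75.2] rpy [-1.7994e+02 -7.0000e-02  3.9900e+00] F [-1.07 -0.88  0.28] j [-0.4   0.72  1.53  0.    0.89  1.1 ]
shift [-0.   0.   0.2] turn [-0.06 -0.07 -0.01]
```

Call:
servo_tool([
  [[0.005,0,0,0,0,0],[0.005,0,0,0,0,0],[0.005,0,0,0,0,0],[0.005,0,0,0,0,0],[0.003,0,0,0,0,0]],
])

```text
clock: 14.72
eef_pos: [0.6386, -0.1379, 0.0752]
ee_rot: [-3.141, -0.001, 0.07]
wrist_force: [-1.1, 0.2, 1.1]
opening: 0.274
grasp_force: 20.0
```

Call:
servo_tool([
  [[0.002,0,0,0,0,0],[0.002,0,0,0,0,0],[0.002,0,0,0,0,0],[0.002,0,0,0,0,0],[0.002,0,0,0,0,0]],
])

```text
clock: 15.35
eef_pos: [0.6483, -0.1372, 0.0752]
ee_rot: [-3.141, -0.001, 0.07]
wrist_force: [-1.3, 0.3, 0.6]
opening: 0.272
grasp_force: 20.0
```

```bash
python3 st.py; python3 -c "
from h import *
cv2.imwrite('pics/p1.png',cv2.resize(cam('side')[0][140:400,220:520,::-1],(690,598),interpolation=2))"
```

```text
t 15.35 rack 89.6 0.12 z 75.17 Fin -1.27 Flat 0.4 Fz 0.64 tq [-0.06  0.02 -0.01]
t 15.35 pos [ 648.3 -137.2   75.2] rpy [-1.7994e+02 -7.0000e-02  3.9900e+00] F [-1.3   0.31  0.64] j [-0.38  0.75  1.44  0.    0.94  1.12]
shift [-0.   0.   0.2] turn [-0.06 -0.07 -0.01]
```

View pics/p1.png

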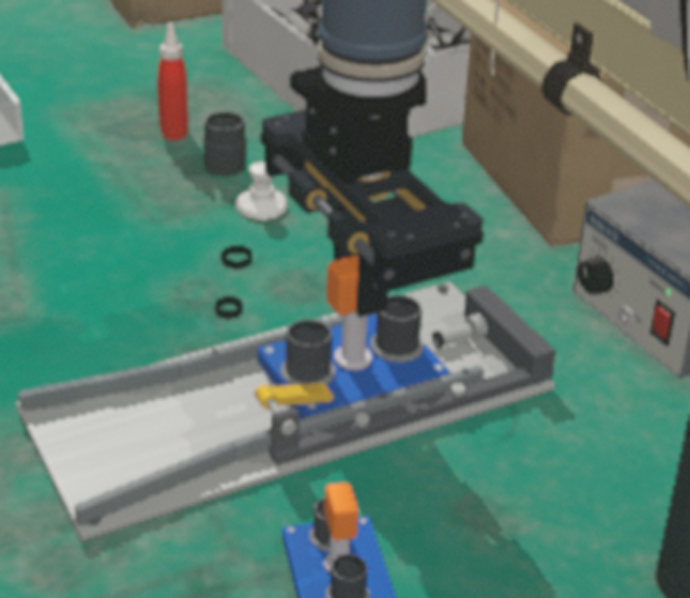

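The carrier is in the channel with the yellow catch riding on its plate (toe about (330,392)). The plunger tip at (440,338) is just ahead, and the gripper is clear of the beam. Next I'll feel for the stop.

Call:
servo_tool([
  [[0.0015,0,0,0,0,0],[0.0015,0,0,0,0,0],[0.001,0,0,0,0,0],[0,0,0,0,0,0]],
])

```text
clock: 15.9
eef_pos: [0.6525, -0.1369, 0.0752]
ee_rot: [-3.141, -0.002, 0.07]
wrist_force: [-0.8, -0.6, 0.0]
opening: 0.273
grasp_force: 20.0
```

Call:
servo_tool([
  [[0.0015,0,0,0,0,0],[0.0015,0,0,0,0,0],[0.001,0,0,0,0,0],[0,0,0,0,0,0]],
])

```text
clock: 16.4
eef_pos: [0.6564, -0.1367, 0.0752]
ee_rot: [-3.141, -0.002, 0.07]
wrist_force: [-1.7, 0.1, 0.6]
opening: 0.274
grasp_force: 20.0
```

Call:
servo_tool([
  [[0.0015,0,0,0,0,0],[0.0015,0,0,0,0,0],[0.001,0,0,0,0,0],[0,0,0,0,0,0]],
])

```text
clock: 16.9
eef_pos: [0.6604, -0.1364, 0.0752]
ee_rot: [-3.141, -0.002, 0.07]
wrist_force: [0.3, 0.3, 0.3]
opening: 0.276
grasp_force: 20.0
```

```bash
python3 st.py
```

```text
t 16.9 rack 101.7 0.12 z 75.17 Fin 0.32 Flat 0.24 Fz 0.34 tq [-0.08 -0.05  0.03]
t 16.9 pos [ 660.4 -136.4   75.2] rpy [-1.7995e+02 -9.0000e-02  3.9900e+00] F [0.3  0.26 0.34] j [-0.37  0.77  1.41  0.    0.96  1.13]
shift [-0.   0.   0.2] turn [-0.05 -0.09 -0.01]
```

Call:
servo_tool([
  [[0.001,0,0,0,0,0],[0.001,0,0,0,0,0],[0.001,0,0,0,0,0],[0,0,0,0,0,0]],
])

```text
clock: 17.4
eef_pos: [0.6627, -0.1362, 0.0752]
ee_rot: [-3.14, -0.0, 0.07]
wrist_force: [-3.5, -0.1, 1.9]
opening: 0.275
grasp_force: 20.0
```

Call:
servo_tool([
  [[0.001,0,0,0,0,0],[0.001,0,0,0,0,0],[0.001,0,0,0,0,0],[0,0,0,0,0,0]],
])

```text
clock: 17.9
eef_pos: [0.6657, -0.136, 0.0752]
ee_rot: [-3.14, 0.0, 0.07]
wrist_force: [-5.3, -1.0, 3.0]
opening: 0.274
grasp_force: 20.0
```

Call:
servo_tool([
  [[0.001,0,0,0,0,0],[0.001,0,0,0,0,0],[0,0,0,0,0,0]],
])

```text
clock: 18.27
eef_pos: [0.6674, -0.1359, 0.0753]
ee_rot: [-3.14, 0.001, 0.07]
wrist_force: [-5.8, -0.6, 4.5]
opening: 0.278
grasp_force: 20.0
```

```bash
python3 st.py; python3 -c "
from h import *
for i in range(8): cam('top'); print(r.sense()['wrist_force'].round(2))"
```

```text
t 18.27 rack 108.7 0.15 z 75.28 Fin -5.81 Flat -0.2 Fz 4.48 tq [-0.19  0.81 -0.01]
t 18.27 pos [ 667.4 -135.9   75.3] rpy [-1.7993e+02  4.0000e-02  4.0000e+00] F [-5.78 -0.6   4.48] j [-0.36  0.77  1.39  0.    0.98  1.14]
shift [0.  0.  0.3] turn [-0.07  0.04 -0.  ]
[-5.94 -1.13  3.47]
[-5.16 -0.36  4.87]
[-4.91 -1.11  5.09]
[-5.22 -1.91  3.85]
[-6.07 -0.67  5.17]
[-5.19 -1.74  4.12]
[-5.54 -0.33  4.64]
[-5.72 -0.92  4.6 ]
```

Call:
servo_tool([
  [[0,0,0.0002,0,0,0],[0.001,0,0,0,0,0],[0.001,0,0,0,0,0],[0.001,0,0,0,0,0],[0,0,0,0,0,0]],
], grip_force=35)

```text
clock: 19.3
eef_pos: [0.6699, -0.1357, 0.0753]
ee_rot: [-3.14, 0.002, 0.07]
wrist_force: [-6.8, -0.6, 6.7]
opening: 0.273
grasp_force: 35.0
```

Call:
servo_tool([
  [[0.001,0,0,0,0,0],[0.001,0,0,0,0,0],[0,0,0,0,0,0]],
])

```text
clock: 19.68
eef_pos: [0.6716, -0.1356, 0.0754]
ee_rot: [-3.14, 0.002, 0.07]
wrist_force: [-7.8, -0.4, 7.1]
opening: 0.276
grasp_force: 35.0
```

```bash
cat > yel.py <<'E'
from h import *
for n,(a,b,l,k) in dict(side=(290,330,320,375),top=(220,262,395,425)).items():
    c=cam(n); m=cv2.inRange(cv2.cvtColor(c[0],cv2.COLOR_RGB2HSV),(19,140,100),(32,255,255)); M=np.zeros_like(m);M[a:b,l:k]=m[a:b,l:k]
    q=np.argwhere(M)
    if len(q): print(n,len(q),q.mean(0).round(1),q.min(0),q.max(0), np.degrees(np.arctan(np.polyfit(q[:,1],q[:,0],1)[0])).round(1))
E
python3 st.py; python3 yel.py
```

```text
t 19.68 rack 112.9 0.14 z 75.41 Fin -7.8 Flat 0.19 Fz 7.14 tq [-0.23  1.21  0.  ]
t 19.68 pos [ 671.6 -135.6   75.4] rpy [-1.7993e+02  1.4000e-01  4.0200e+00] F [-7.8  -0.35  7.14] j [-0.36  0.78  1.38  0.    0.99  1.14]
shift [0.  0.  0.4] turn [-0.07  0.14  0.02]
side 145 [313.7 345.8] [308 332] [318 360] 12.5
```

Call:
servo_tool([
  [[0.001,0,0,0,0,0],[0.0005,0,0,0,0,0],[0,0,0,0,0,0]],
])

```text
clock: 20.15
eef_pos: [0.6728, -0.1355, 0.0755]
ee_rot: [-3.14, 0.003, 0.07]
wrist_force: [-8.5, -1.3, 7.8]
opening: 0.278
grasp_force: 35.0
```

```bash
python3 st.py; python3 yel.py
```

```text
t 20.15 rack 114.1 0.18 z 75.47 Fin -8.61 Flat -0.67 Fz 7.79 tq [-0.28  1.26  0.03]
t 20.15 pos [ 672.8 -135.5   75.5] rpy [-179.92    0.18    4.02] F [-8.55 -1.27  7.79] j [-0.36  0.78  1.37 -0.    0.99  1.14]
shift [0.  0.  0.5] turn [-0.08  0.18  0.02]
side 141 [313.7 345.5] [308 332] [318 360] 13.1
```

Call:
servo_tool([
  [[0.001,0,0,0,0,0],[0.0005,0,0,0,0,0],[0,0,0,0,0,0]],
])

```text
clock: 20.62
eef_pos: [0.674, -0.1354, 0.0755]
ee_rot: [-3.14, 0.004, 0.07]
wrist_force: [-8.8, -1.6, 7.8]
opening: 0.275
grasp_force: 35.0
```

```bash
python3 st.py; python3 yel.py
```

```text
t 20.62 rack 115.3 0.15 z 75.52 Fin -8.93 Flat -0.95 Fz 7.77 tq [-0.3   1.4  -0.06]
t 20.62 pos [ 674.  -135.4   75.5] rpy [-179.92    0.21    4.02] F [-8.84 -1.57  7.77] j [-0.36  0.78  1.37 -0.    0.99  1.14]
shift [0.  0.  0.5] turn [-0.08  0.21  0.02]
side 140 [313.7 345.5] [308 332] [318 360] 13.1
```

Call:
servo_tool([
  [[0.001,0,0,0,0,0],[0.0005,0,0,0,0,0],[0,0,0,0,0,0]],
])

```text
clock: 21.1
eef_pos: [0.6752, -0.1353, 0.0756]
ee_rot: [-3.14, 0.004, 0.07]
wrist_force: [-9.2, -1.2, 8.4]
opening: 0.277
grasp_force: 35.0
```

```bash
python3 st.py; python3 yel.py
```

```text
t 21.1 rack 116.5 0.16 z 75.55 Fin -9.27 Flat -0.55 Fz 8.4 tq [-0.3   1.58 -0.01]
t 21.1 pos [ 675.2 -135.3   75.6] rpy [-179.91    0.25    4.03] F [-9.21 -1.19  8.4 ] j [-0.36  0.78  1.36 -0.    1.    1.14]
shift [0.  0.  0.6] turn [-0.09  0.25  0.03]
side 139 [313.6 345.3] [308 332] [318 359] 13.3
```

```bash
python3 - <<'E'
import cv2,numpy as np
from h import cam
im=cv2.imread('pics/side0.png')[:,:,::-1]; now=cam('side')[0]
for x in (im,now):
    m=cv2.inRange(cv2.cvtColor(np.ascontiguousarray(x),cv2.COLOR_RGB2HSV),(19,140,100),(32,255,255)); M=np.zeros_like(m);M[290:330,320:375]=m[290:330,320:375]
    q=np.argwhere(M); print(len(q),q.mean(0),q.min(0),q.max(0),np.degrees(np.arctan(np.polyfit(q[:,1],q[:,0],1)[0])))
f=lambda x:cv2.resize(x[280:350,310:430,::-1],(720,290),interpolation=2)
cv2.imwrite('pics/c1.png',np.vstack([f(im),f(now)]))
E
```

```text
139 [313.60431655 345.21582734] [308 332] [318 359] 13.345583503383775
138 [313.65217391 345.29710145] [308 332] [318 359] 13.310890628795482
```

View pics/c1.png

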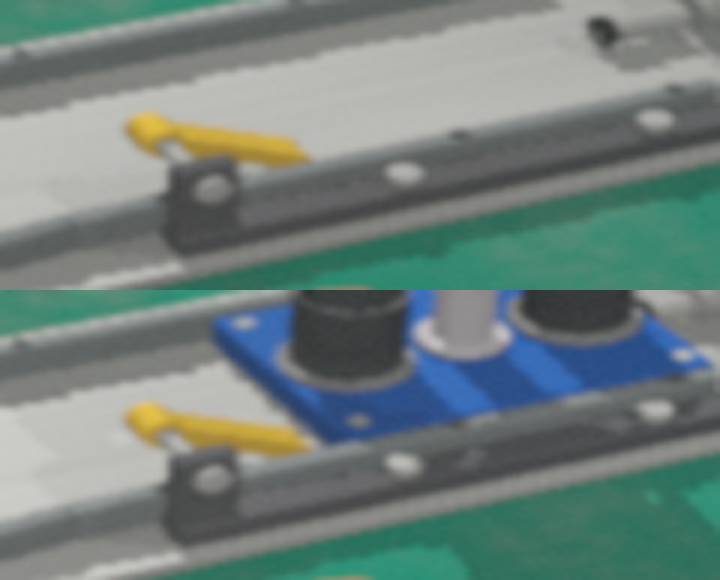

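The catch matches its original down pose exactly (same pixel mask), with the plate's rear edge ahead of the toe at (300,440). I'll ease off, let go and rise.

Call:
servo_tool([
  [[-0.001,0,-0.0003,0,0,0],[-0.001,0,-0.0003,0,0,0],[-0.001,0,-0.0002,0,0,0],[0,0,0,0,0,0]],
])

```text
clock: 21.75
eef_pos: [0.6737, -0.1354, 0.0754]
ee_rot: [-3.14, 0.001, 0.07]
wrist_force: [-4.6, -1.4, 2.1]
opening: 0.272
grasp_force: 35.0
```

```bash
python3 st.py; python3 yel.py
```

```text
t 21.75 rack 115.0 0.17 z 75.39 Fin -4.73 Flat -1.11 Fz 2.12 tq [-0.24  0.87 -0.05]
t 21.75 pos [ 673.7 -135.4   75.4] rpy [-1.7992e+02  6.0000e-02  4.0000e+00] F [-4.64 -1.44  2.12] j [-0.36  0.78  1.37  0.    0.99  1.14]
shift [0.  0.  0.4] turn [-0.08  0.06 -0.  ]
side 141 [313.7 345.5] [308 332] [318 360] 13.1
```

Call:
servo_tool([
  [[-0.001,0,0,0,0,0],[-0.001,0,-0.0002,0,0,0],[-0.001,0,0,0,0,0],[0,0,0,0,0,0]],
])

```text
clock: 22.35
eef_pos: [0.6711, -0.1356, 0.0755]
ee_rot: [-3.14, 0.0, 0.07]
wrist_force: [-5.3, -1.7, -0.2]
opening: 0.275
grasp_force: 35.0
```

Call:
servo_tool([
  [[0,0,0,0,0,0],[0,0,0,0,0,0],[0,0,0,0,0,0],[0,0,0,0,0,0],[0,0,0,0,0,0]],
], fingers=0.05)

```text
clock: 22.98
eef_pos: [0.6719, -0.1356, 0.0761]
ee_rot: [-3.141, -0.002, 0.07]
wrist_force: [-0.3, -0.3, -0.0]
opening: 0.568
grasp_force: 0.0
```

```bash
python3 st.py; python3 yel.py; python3 -c "
from h import *
print(r.sense()['opening']*87)"
```

```text
t 22.98 rack 113.2 0.15 z 76.08 Fin -0.35 Flat -0.3 Fz -0.02 tq [ 0.01  0.01 -0.06]
t 22.98 pos [ 671.9 -135.6   76.1] rpy [-1.7995e+02 -1.0000e-01  3.9900e+00] F [-0.32 -0.32 -0.02] j [-0.36  0.78  1.38  0.    0.98  1.14]
shift [-0.   0.   1.1] turn [-0.05 -0.1  -0.01]
side 146 [313.7 345.8] [308 332] [318 360] 12.1
50.072301907749384
```

Call:
servo_tool([
  [[0,0,-0.008,0,0,0],[0,0,-0.015,0,0,0],[0,0,-0.02,0,0,0],[0,0,-0.02,0,0,0],[-0.03,0,-0.01,0,0,0]],
])

```text
clock: 23.7
eef_pos: [0.6445, -0.1385, 0.1522]
ee_rot: [3.14, -0.008, 0.071]
wrist_force: [-0.6, 0.2, 0.6]
opening: 0.571
grasp_force: 0.0
```

Call:
servo_tool([
  [[-0.04,0,-0.01,0,0,0],[-0.05,0,0,0,0,0],[-0.05,0,0,0,0,0],[-0.05,0,0,0,0,0],[0,0,0,0,0,0]],
])

```text
clock: 24.32
eef_pos: [0.4483, -0.15, 0.1597]
ee_rot: [-3.139, 0.002, 0.068]
wrist_force: [1.0, -1.3, -0.7]
opening: 0.577
grasp_force: 0.0
```

```bash
python3 st.py; python3 yel.py; python3 -c "
from h import *
a=cv2.resize(cam('top')[0][140:340,310:450,::-1],(420,600),interpolation=2);b=cv2.resize(cam('side')[0][240:390,220:400,::-1],(380,316),interpolation=2)
I=np.zeros((600,800,3),np.uint8);I[:,:420]=a;I[:316,420:]=b;cv2.imwrite('pics/f1.png',I)"
```

```text
t 24.32 rack -110.9 1.37 z 159.69 Fin 0.95 Flat -1.33 Fz -0.7 tq [-0.01 -0.02  0.01]
t 24.32 pos [ 448.3 -150.   159.7] rpy [-1.7984e+02  9.0000e-02  3.8700e+00] F [ 1.04 -1.26 -0.7 ] j [-0.56  0.42  1.87  0.    0.85  0.94]
shift [ 0.1  0.2 84.7] turn [-0.16  0.09 -0.13]
side 146 [313.7 345.9] [308 332] [318 360] 12.3
top 166 [245.5 405.7] [234 401] [257 411] 55.5
```

View pics/f1.png

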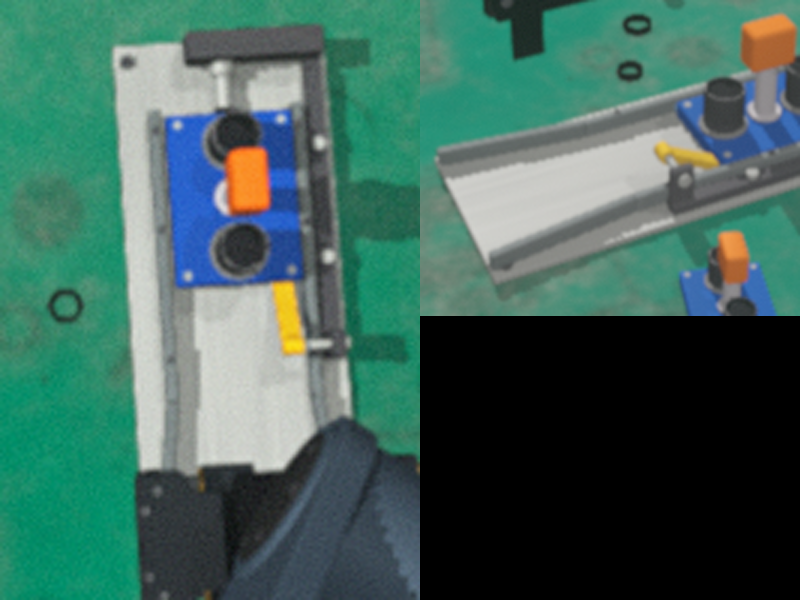

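The carrier lies flat in the channel, with its rear edge at (240,285) against the toe of the dropped catch at (285,285). The plunger at (222,100) touches its front, and the robot is clear.

```bash
python3 -c "
from cell import r
print(r.finish_job())"
```

```text
the job is handed in; nothing more can be done
None
```

The carrier is latched flat in the channel between the sprung stop and the dropped catch; the highest insertion force I read was about 9 N, the arm is clear, and the job was handed in at about 24 s (no verdict came back).

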